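# Bring the yellow-capped sample round to the front of the centrifuge

## Robot

A 6-joint arm with a two-finger parallel gripper is mounted at the origin on the work surface. World frame = base frame: x ahead of the robot, y to its left, z up, the work surface at z = 0. Lengths are in m, angles in rad, forces in N, time in s.
With the tool pointing down it reaches from about 0.3 to 0.775 m from the base axis. Payload 14.6 kg.
Tool frame: the origin (TCP) lies on the centre line of the jaws, within the pads' length; the fingertips stand 17 mm ahead of it and the grasp point (between the pads) lies 2 mm behind it; x points along the fingers, z is the direction in which the jaws open and shut, and the axes are right-handed (so a half turn about x gives the same grasp; the last joint's range is limited). The gripper opens to 85 mm and grips with 20 to 120 N. Pads are 22 mm wide; open, the fingers measure 114 mm over their backs; the gripper's body (76 mm by 85 mm) begins 54 mm behind the grasp point. The pads swing forward as they close: fully open they stand 13 mm farther back than shut.
Start: joints at [1.245, 0.3, 1.521, -0, 1.321, -0.067], TCP at [0.141, 0.532, 0.248] pointing down, gripper open.
Joint ranges: [-3.03, 3.03], [-0.79, 2.21], [0.23, 2.52], [-1.04, 4.18], [0, 3.07], [-2.55, 2.55]. Speed limits (rad/s): [2.22, 2.22, 2.57, 3.14, 3.14, 3.14].

## Interface

Orientations are given as a 3x3 rotation matrix whose columns are the frame's x, y, z axes.
In Python, from plant import robot, imaging, order, models gives the robot as it stands. The module is installed in compiled form; this text tells all that it offers.
- The arm moves only by the shell command python3 -m creep 'ROWS' [OPENING] [FORCE]. ROWS is JSON, a list of rows, each a list of 4 numbers: the shift along the tool's x, y, z in cm, then the turn about the tool's x in degrees. In form: [[tx, ty, tz, spin], ...]. A call has 1 to 20 rows; each row shifts and turns the commanded pose from where the row before left it, along the tool's axes as they then stand; what a row does not reach is not made up. A row lasts 1/10 s, in which the tool goes at most 50 mm and 8.59 degrees, less where a joint would pass 70% of its speed; a pose out of reach is approached as far as the arm can. A call is refused whole if a number of a shift passes 5 or a number of a turn 8.59, either way. A call with a gripper value outside its range is refused whole. OPENING is the opening, from 0 (shut) to 1 (fully open), set as the call begins (- or left out, the last holds). The fingers move at their own pace and stop on an object; FORCE is the grip in N (left out, the last holds). Time passes only in rows, so rows that do not move let the fingers close. It gives the time, the measured TCP pose, the force and the opening at its end, in the units of the state.
- robot.get_state(): the state, without advancing time (a new reading comes with each control period).
- imaging.grab_frame(name): name is "side" or "top" or "wrist"; returns a dict with "pixels" (420x560x3 uint8, red, green, blue), "z_map" (420x560 float32, m along the optical axis (not along the pixel's ray), 0 where there is no reading), "vfov" (degrees; the focal length in pixels is half the picture's height over the tangent of half this angle, whatever the lens; pixels are square), "cx", "cy" (the principal point, pixels), "origin" and "orientation" of the camera in the world; the wrist camera has in their place "hand_eye" (4x4, takes a point from camera to tool coordinates, whose origin is the TCP and whose axes are the tool frame's). Camera axes: x right, y down, z forward; pixel columns grow to the right and rows downward; lengths in m; the calibration is good to about 2 mm. The wrist camera is an equidistant fisheye: a pixel r from the principal point sees the ray r / f radians off the axis. A picture is of the moment at which its call begins: read the wrist's pose just before it.
- order.hand_in(): hands the job in, once; it reports no verdict.
Trained networks look in a picture, given as the dict that the camera call returned (one of the last four; its "shot" number tells which), for a name from the list of things; names that differ only in an ending like _2 or _b are one class to them, and where a whole thing is asked for, a point or a joint stands for the part that bears it (a point fixed in the world has none). Each returns a list of dicts, best first, with "score" (0 to 1); they miss things now and then, are a little off and sometimes report something else, mostly with a low value. They report only what shows in the picture. A call takes as long as a camera call.
- models.look_for(label, picture): "pixel" ([column, row] in pixels, amid what is visible of it).
- models.place_of(label, picture): "pixel" ([column, row] in pixels: a listed point, or the origin of a listed thing).
The state is a dict: "time": time; "q": joint angles; "qvel": joint speeds; "effort": joint torques, N m; "eef_pos": TCP position; "tcp_rot": TCP orientation; "force": force on the tool from outside, world axes, zero at the start; "torque": the same for the moment, N m; "gripper_width": finger opening in m.
Only numpy, scipy, OpenCV 4.12 (cv2) and the standard library are available. Lean on these libraries where they do the work, as an engineer would, in place of code of your own. Each camera call takes 0.05 s, during which the arm holds its last target. There are 200 camera calls.

## Task

The spin is finished and the lid is up. With a fingertip against the side of one of the rotor's arms (push it, do not grip it), turn the rotor round gently, without flicking it or touching the tubes, until the yellow-capped tube stands at the front, in line with the lid catch, ready to be taken out; then take the hand away. Leave the tubes in their buckets and the marker, tube rack and hand sanitizer where they are.

Things in the scene. Friction and masses are not known exactly. Their poses are not given: they have to be found in the camera images.
- centrifuge: White bench centrifuge, fixed; 370 mm deep (its x), 310 mm wide (y), deck 230 mm above the table. Origin: on the rotor axis at table height; -x points to its front, z up. Front face (control panel) 205 mm, rear 165 mm from the origin. A round bowl, 135 mm inner radius, is open in the deck; its floor lies 110 mm below the deck.
- rotor (a joint): Angle of the rotor about its vertical axis, rad; 0 (or any whole turn) has the yellow-capped tube exactly at the front; positive is anticlockwise from above. Turns freely, several turns either way, and stays where it is left: a drag of 0.03 Nm (half a newton at an arm) stops it almost at once.
- rotor_axis (a point): Fixed point on the rotor axis at cap-top height, 231 mm above the table. The rotor below has a low hub of 24 mm radius (top 17 mm below the deck) and four bare aluminium arms at right angles, each carrying a bucket and a tube. Between neighbouring arms the bowl is empty down to its floor, so a finger fits there.
- rotor_hub (a point): Rotor axis at the arms' half height (201 mm above the table); turns with the rotor: its -x points along the yellow tube's arm, the others lie along +x, +y, -y. Arms are straight bars 32 mm wide, 14 mm high (194 to 208 mm above the table), reaching 97 mm from the axis; beyond 67 mm they fork round the bucket (22 mm across, reaching 50 mm down), which hangs at 80 mm.
- front_place (a point): Where the middle of the yellow cap's top should come: 80 mm from the rotor axis straight towards the lid catch, 231 mm above the table.
- lid_catch (a point): Middle of the top of the lid catch, a black plate 60 x 26 mm with a steel slot, in the middle of the front ledge of the deck, 172 mm from the rotor axis, 236 mm above the table.
- lid_hinge (a point): Middle of the lid's hinge line at the rear of the deck, 157 mm behind the rotor axis, 236 mm above the table. The lid, 300 x 300 x 20 mm with a clear window, stands open and fixed there, leaning 13 degrees away from the bowl, and reaches about 540 mm above the table.
- tube_yellow: The sample tube with the yellow cap, seated in its bucket on the rotor, 80 mm from the axis. Origin: centre of the cap's top, 231 mm above the table. Cap 17 mm across and 14 mm high; clear 13 mm tube below it. It sits loosely and would slide up out of its bucket. Not to be touched.
- tube_blue1: Blue-capped tube, same size and radius, a quarter turn anticlockwise (seen from above) of the yellow one. Origin: centre of the cap's top. It sits loosely and would slide up out of its bucket. Not to be touched.
- tube_blue2: Blue-capped tube opposite the yellow one. Origin: centre of the cap's top. It sits loosely and would slide up out of its bucket. Not to be touched.
- tube_blue3: Blue-capped tube a quarter turn clockwise of the yellow one. Origin: centre of the cap's top. It sits loosely and would slide up out of its bucket. Not to be touched.
- marker: Loose marker pen, 130 mm long, 13 mm thick, black with a blue cap, lying on the front ledge of the centrifuge's deck. Origin: its middle, on the deck, 230 mm above the table; x along it. A bystander.
- tube_rack: Loose white tube rack, 62 x 85 x 38 mm, with four blue-capped tubes standing to 76 mm, on the table in front of the centrifuge. Origin: centre of its underside. A bystander.
- sanitizer: Loose green pump bottle of hand sanitizer, 62 mm across, 179 mm tall, on the table in front of the centrifuge. Origin: centre of its underside. A bystander.

How it is judged:
By the outcome, as a careful person would: the job done as asked, in the order asked, and still so for the second after the job is handed in, with the robot touching nothing.
It also fails if it takes over 38 s, if anything falls off the work surface, if the arm or the gripper's body presses on something with over 40 N, if the wrist force passes 120 N, or if a joint passes its speed limit or range.

## Working session

There is one attempt and no reset: what is moved stays moved. The work goes in short steps, Python scripts to look and compute and a shell command to move; the robot and the scene stay as the last step left them, time stands still between calls to the robot, and variables do not carry over. Pictures are saved under pics/ and viewed, about 8 in all and at most 12, crops included, and the job is handed in when it is done.

```bash
mkdir -p pics; cat > h.py <<'E'
import numpy as np, cv2
from plant import robot, imaging, order, models
def ray(p,px):
    f=p["pixels"].shape[0]/2/np.tan(np.radians(p["vfov"]/2)); return np.array([(px[0]-p["cx"])/f,(px[1]-p["cy"])/f,1])
def at_z(p,px,z):
    R=np.array(p["orientation"]);o=np.array(p["origin"]);d=R@ray(p,px);return o+d*(z-o[2])/d[2]
def depth(p,px):
    c,r=int(round(px[0])),int(round(px[1]));z=np.median(p["z_map"][r-1:r+2,c-1:c+2]);return np.array(p["origin"])+np.array(p["orientation"])@(ray(p,px)*z)
def save(p,n): cv2.imwrite("pics/"+n,p["pixels"][:,:,::-1])
E
python3 - <<'E'
from h import *
np.set_printoptions(precision=4,suppress=True)
s=robot.get_state();print(s["time"],s["eef_pos"],s["tcp_rot"],s["gripper_width"])
Z=dict(rotor_axis=.231,front_place=.231,lid_catch=.236,lid_hinge=.236,tube_yellow=.231,tube_blue1=.231,marker=.23,tube_rack=0,sanitizer=0,rotor_hub=.201)
for c in("top","side"):
    p=imaging.grab_frame(c);save(p,c+"1.png");print(c,p["origin"])
    for n,z in Z.items():
        for d in models.place_of(n,p)[:4 if 'blue' in n else 1]: print(n,d["score"],np.array(d["pixel"]),at_z(p,d["pixel"],z))
E
```

```text
0.0 [0.1407 0.5315 0.2477] [[-0.0003 -0.9667  0.2559]
 [-0.0011  0.2559  0.9667]
 [-1.      0.     -0.0012]] 0.08541813804265248
top [0.4862 0.1206 1.298 ]
rotor_axis 0.59 [353.8 191.6] [ 0.5925 -0.0308  0.231 ]
front_place 0.8 [316.2 204. ] [0.566  0.0486 0.231 ]
lid_catch 0.87 [277.2 215. ] [0.5423 0.1307 0.236 ]
lid_hinge 0.71 [427.2 167.7] [ 0.6431 -0.1851  0.236 ]
tube_yellow 0.46 [363.7 156. ] [ 0.6684 -0.0522  0.231 ]
tube_blue1 0.6 [315.  181.7] [0.6133 0.0511 0.231 ]
tube_blue1 0.57 [347.6 230.7] [ 0.51   -0.0173  0.231 ]
tube_blue1 0.56 [391.7 200.1] [ 0.5748 -0.1107  0.231 ]
marker 0.75 [363.  155.5] [ 0.6696 -0.0509  0.23  ]
tube_rack 0.71 [244.5 251.7] [0.4607 0.2161 0.    ]
sanitizer 0.65 [233.2 200.4] [0.5919 0.246  0.    ]
rotor_hub 0.96 [351.9 193.7] [ 0.5909 -0.0309  0.201 ]
side [0.5198 0.61   0.6926]
rotor_axis 0.78 [258.2 124.4] [ 0.5915 -0.0324  0.231 ]
front_place 0.92 [268.5 151. ] [0.5664 0.0458 0.231 ]
lid_catch 0.67 [281.3 183.5] [0.5395 0.1328 0.236 ]
lid_hinge 0.96 [245.1  83.9] [ 0.6312 -0.169   0.236 ]
tube_yellow 0.57 [222.6 117.1] [ 0.6626 -0.0523  0.231 ]
tube_blue1 0.65 [272.6 105.7] [ 0.5681 -0.0974  0.231 ]
tube_blue1 0.64 [243.8 150.4] [0.6101 0.0466 0.231 ]
tube_blue1 0.43 [299.5 136.2] [ 0.5123 -0.0001  0.231 ]
marker 0.6 [218.6 196.5] [0.6373 0.1617 0.23  ]
tube_rack 0.94 [318.2 307.3] [0.4643 0.218  0.    ]
sanitizer 0.55 [246.9 314.8] [0.5963 0.2404 0.    ]
rotor_hub 0.64 [269.  102.2] [ 0.5799 -0.1564  0.201 ]
```

```bash
python3 -c "
import cv2,numpy as np
a=cv2.imread('pics/top1.png')[80:330,180:480];b=cv2.imread('pics/side1.png')[0:400,100:450]
a=cv2.resize(a,(480,400));cv2.imwrite('pics/m1.png',cv2.resize(np.hstack([a,b[:,30:350]]),(800,400)))"
```

```text
(no output)
```

View pics/m1.png

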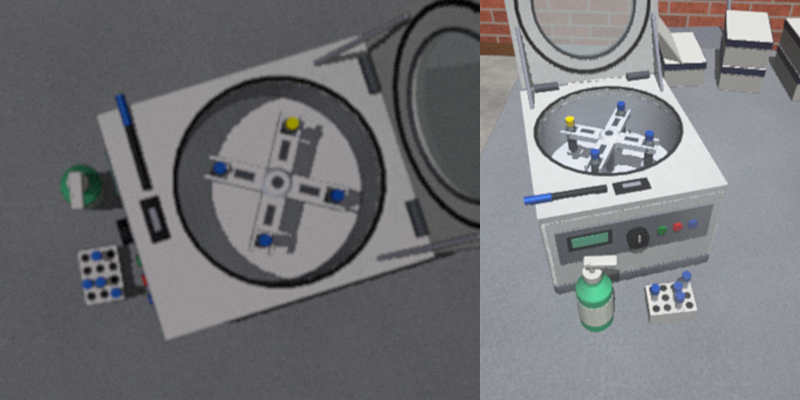

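The picture shows the yellow cap on the far side of the bowl (m1 at 292,124) and the lid catch at the front left (152,218). The yellow tube is at about -13° and the front is at about 107.3°, so the rotor needs about +120° anticlockwise. I'll push the blue1 arm, currently at about 77°, from its clockwise side with closed fingers, which keeps the hand on the front side away from the lid.

```bash
python3 -m creep '[[-4.5,0,0,0],[-4.5,0,0,0],[0,-4.1,-2.5,0],[0,-4.1,-2.5,0],[0,-4.1,-2.5,0],[0,-4.1,-2.5,0],[0,-4.1,-2.5,0],[0,-4.1,-2.5,0],[0,-4.1,-2.5,0],[0,-4.1,-2.5,0],[0,-4.1,-2.5,0],[0,-4.1,-2.5,0],[0,-4.1,-2.5,0],[0,-4.1,-2.5,0],[0,-4.1,-2.5,0],[0,-4.1,-2.5,0],[0,-4.1,-2.5,0],[0,0,0,8],[0,0,0,8],[0,0,0,8]]' 0 20
python3 -m creep '[[0,0,0,8],[0,0,0,8],[0,0,0,8],[0,0,0,8],[0,0,0,8],[0,0,0,8],[0,0,0,8],[0,0,0,8],[0,0,0,0],[0,0,0,0]]'
cat > w.py <<'E'
from h import *
import sys
np.set_printoptions(precision=4,suppress=True)
s=robot.get_state();R=np.array(s["tcp_rot"]);e=np.array(s["eef_pos"])
print(s["time"],e,"zyaw",np.degrees(np.arctan2(R[1,2],R[0,2])),s["q"],s["force"])
A=np.array([.5917,-.0315])
for c in("top","side"):
    p=imaging.grab_frame(c);save(p,c+sys.argv[1]+".png")
    for n in("tube_yellow","tube_blue1","lid_catch","rotor_axis"):
        for d in models.place_of(n,p)[:3 if 'blue' in n else 1]:
            w=at_z(p,d["pixel"],.236 if n=="lid_catch" else .231)[:2]; v=w-A;print(c,n,d["score"],w,"r",np.hypot(*v),"ang",np.degrees(np.arctan2(v[1],v[0])))
v=e[:2]-A;a=np.radians(float(sys.argv[2]));print("finger rel to blue1 arm: r",v@[np.cos(a),np.sin(a)],"t",v@[-np.sin(a),np.cos(a)])
w=imaging.grab_frame("wrist");print(np.array(w["hand_eye"]));save(w,"wrist"+sys.argv[1]+".png")
E
python3 w.py 2 77
```

```text
time: 3.1
eef_pos: [0.6395, 0.0114, 0.3378]
tcp_rot: [[-0.001, -0.775, 0.632], [0.0, 0.632, 0.775], [-1.0, 0.001, -0.0]]
force: [-0.6, -0.0, -0.0]
gripper_width: 0.0001
time: 4.1
eef_pos: [0.6393, 0.0118, 0.3382]
tcp_rot: [[-0.0, 0.218, 0.976], [-0.0, 0.976, -0.218], [-1.0, -0.0, -0.0]]
force: [0.4, 0.7, 0.1]
gripper_width: -0.0
4.1 [0.6393 0.0118 0.3382] zyaw -12.586986556461602 [-0.0388  0.4653  1.0907 -0.      1.5857  0.1808] [0.3871 0.6719 0.1002]
top lid_catch 0.63 [0.5393 0.1364] r 0.17587297795328896 ang 107.32512475915789
top rotor_axis 0.67 [ 0.5938 -0.0278] r 0.004223582852219584 ang 60.246983212358714
side tube_yellow 0.56 [ 0.6659 -0.0626] r 0.08042292882583098 ang -22.75552128399006
side tube_blue1 0.53 [0.606  0.0621] r 0.09464305341391412 ang 81.32902181416345
side tube_blue1 0.45 [ 0.5121 -0.0099] r 0.0824642172836499 ang 164.8105286184281
side tube_blue1 0.44 [ 0.5681 -0.1035] r 0.07581267433772061 ang -108.14484327773206
side lid_catch 0.92 [0.5394 0.1324] r 0.17199886814937765 ang 107.70599923725094
side rotor_axis 0.7 [ 0.5872 -0.0314] r 0.004513505713480028 ang 178.09571886657292
finger rel to blue1 arm: r 0.05288253612257946 t -0.036655110297177926
[[-0.0007 -0.3019  0.9533 -0.1265]
 [-0.0003 -0.9533 -0.3019  0.0749]
 [ 1.     -0.0005  0.0005  0.0002]
 [ 0.      0.      0.      1.    ]]
```

View pics/wrist2.png

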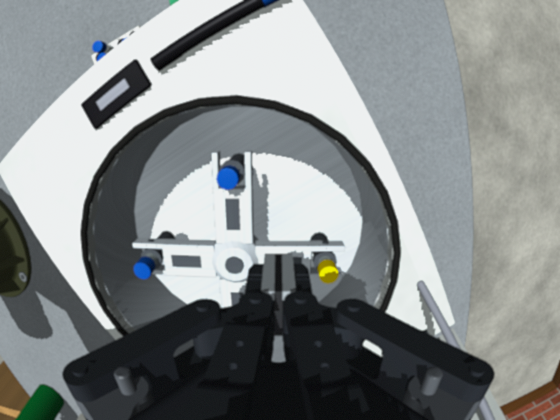

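```bash
cat > caps.py <<'E'
from h import *
np.set_printoptions(precision=4,suppress=True)
def run(zs=((“y”,),) if False else None):
    s=robot.get_state();R=np.array(s["tcp_rot"]);e=np.array(s["eef_pos"]);p=imaging.grab_frame("wrist");H=np.array(p["hand_eye"])
    f=210/np.tan(np.radians(p["vfov"]/2));out=[]
    for n in("tube_yellow","tube_blue1","lid_catch","rotor_axis"):
        for d in models.place_of(n,p)[:3 if 'blue' in n else 1]:
            u=np.array(d["pixel"])-[p["cx"],p["cy"]];r=np.hypot(*u);t=r/f
            dc=np.array([*(u/r*np.sin(t)),np.cos(t)]);dw=R@H[:3,:3]@dc;o=e+R@H[:3,3]
            w=o+dw*((.236 if n=="lid_catch" else .231)-o[2])/dw[2];v=w[:2]-[.5917,-.0315]
            print(n,round(d["score"],2),np.array(d["pixel"]),w[:2],"r %.4f ang %.1f"%(np.hypot(*v),np.degrees(np.arctan2(v[1],v[0]))))
    return p
E
sed -i 's/^def run.*/def run():/' caps.py; python3 -c "
import caps;caps.run()"
```

```text
tube_yellow 0.57 [331.7 274.5] [ 0.6703 -0.0534] r 0.0816 ang -15.6
tube_blue1 0.69 [143.5 271. ] [ 0.5133 -0.0173] r 0.0797 ang 169.8
tube_blue1 0.61 [226. 181.] [0.6069 0.0417] r 0.0748 ang 78.3
lid_catch 0.61 [111.3  94.1] [0.5377 0.1299] r 0.1702 ang 108.5
rotor_axis 0.56 [233.8 272.6] [ 0.5921 -0.0335] r 0.0021 ang -79.4
```

```bash
python3 - <<'E'
from h import *
p=imaging.grab_frame("wrist");H=np.array(p["hand_eye"]);f=210/np.tan(np.radians(p["vfov"]/2))
r,c=np.mgrid[:420,:560];ux=c-p["cx"];uy=r-p["cy"];q=np.hypot(ux,uy)+1e-9;t=q/f
d=np.stack([ux/q*np.sin(t),uy/q*np.sin(t),np.cos(t)],-1);d=d/d[...,2:]*p["z_map"][...,None]
P=(d@H[:3,:3].T+H[:3,3])[(p["z_map"]>0)&(t<1.4)]
P=P[(P[:,0]<.03)&(abs(P[:,2])<.12)&(abs(P[:,1])<.05)]
for x in np.arange(-.08,.03,.005):
    b=P[(P[:,0]>=x)&(P[:,0]<x+.005)]
    if len(b):print("x %.3f n %d z %.3f..%.3f y %.3f..%.3f"%(x,len(b),*np.percentile(b[:,2],[1,99]),*np.percentile(b[:,1],[1,99])))
E
```

```text
x -0.080 n 6224 z -0.058..0.058 y -0.004..0.018
x -0.075 n 6078 z -0.059..0.059 y -0.001..0.016
x -0.070 n 4306 z -0.058..0.058 y -0.002..0.016
x -0.065 n 4006 z -0.054..0.055 y -0.010..0.016
x -0.060 n 3890 z -0.050..0.051 y -0.011..0.015
x -0.055 n 2879 z -0.047..0.047 y -0.011..0.015
x -0.050 n 1928 z -0.043..0.044 y -0.011..0.015
x -0.045 n 3046 z -0.039..0.039 y -0.011..0.011
x -0.040 n 2530 z -0.036..0.036 y -0.011..0.012
x -0.035 n 1645 z -0.032..0.032 y -0.011..0.012
x -0.030 n 792 z -0.027..0.028 y -0.012..0.012
x -0.025 n 557 z -0.014..0.012 y -0.013..0.010
x -0.020 n 253 z -0.013..0.013 y -0.001..0.010
x -0.015 n 396 z -0.013..0.014 y 0.004..0.009
x -0.010 n 358 z -0.013..0.014 y 0.004..0.009
x -0.005 n 343 z -0.013..0.014 y 0.004..0.009
x 0.000 n 305 z -0.013..0.014 y 0.004..0.009
x 0.005 n 254 z -0.012..0.013 y 0.004..0.009
x 0.010 n 63 z -0.006..0.006 y 0.008..0.009
```

```bash
python3 -m creep '[[0,0.2,0.3,0],[3,0,0,0],[3,0,0,0],[3,0,0,0],[2.1,0,0,0],[1,0,0,0],[1,0,0,0],[0,0,0,0]]'; python3 w.py 3 77 | grep -v rotor_axis; python3 -c "
import caps;caps.run()
import cv2,numpy as np
a=cv2.imread('pics/side3.png')[40:240,150:390];cv2.imwrite('pics/m3.png',np.hstack([cv2.resize(a,(480,400)),cv2.resize(cv2.imread('pics/wrist3.png')[100:380,160:384],(320,400))]))"
```

```text
time: 5.75
eef_pos: [0.6426, 0.0131, 0.2067]
tcp_rot: [[-0.001, 0.222, 0.975], [0.0, 0.975, -0.222], [-1.0, -0.0, -0.001]]
force: [-0.2, 0.2, 0.1]
gripper_width: 0.0004
5.75 [0.6426 0.0131 0.2067] zyaw -12.825021017207868 [-0.0366  0.541   1.2798 -0.      1.3216  0.1873] [-0.1602  0.2299  0.1487]
top tube_blue1 0.61 [ 0.5739 -0.1107] r 0.0811225018681324 ang -102.652313157121
top tube_blue1 0.54 [ 0.5887 -0.032 ] r 0.003025994082240336 ang -169.897941160722
top lid_catch 0.82 [0.5328 0.1355] r 0.1771016780457651 ang 109.41603793398642
side tube_blue1 0.63 [0.6043 0.0482] r 0.0807342729468288 ang 81.0308688327491
side tube_blue1 0.6 [ 0.5164 -0.0023] r 0.08073631090235614 ang 158.81597948312495
side tube_blue1 0.39 [ 0.5696 -0.1182] r 0.08943500840261687 ang -104.29237736161247
side lid_catch 0.75 [0.5416 0.1327] r 0.1716728917661823 ang 106.95672834261738
finger rel to blue1 arm: r 0.05491748811617068 t -0.03960793133633119
[[-0.0007 -0.3019  0.9533 -0.1265]
 [-0.0003 -0.9533 -0.3019  0.0749]
 [ 1.     -0.0005  0.0005  0.0002]
 [ 0.      0.      0.      1.    ]]
tube_blue1 0.69 [166.5 264.4] [0.6072 0.0422] r 0.0753 ang 78.1
tube_blue1 0.62 [ 63.1 378.6] [ 0.511  -0.0175] r 0.0820 ang 170.1
```

View pics/m3.png

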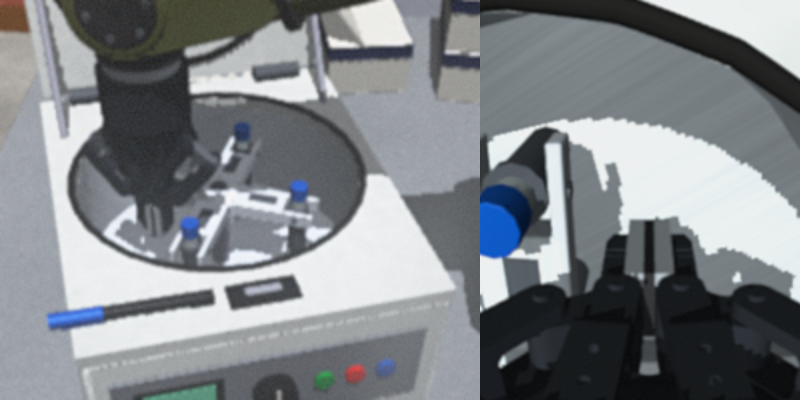

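Rotor untouched. The finger is beside the blue1 arm, about 10 mm clear, and the caps are clear. Next I'll close the gap and start the arc.

```bash
python3 -m creep '[[0,0,-0.2,0],[0,0,-0.2,0],[0,0,-0.2,0],[0,0,-0.2,0],[0,0,-0.1,0],[0,0.05,-0.1,-1],[0,0.1,-0.2,-2],[0,0.147,-0.292,-3],[0,0.147,-0.292,-3],[0,0.147,-0.292,-3],[0,0.147,-0.292,-3],[0,0.147,-0.292,-3],[0,0.147,-0.292,-3],[0,0.147,-0.292,-3],[0,0.147,-0.292,-3],[0,0.147,-0.292,-3],[0,0.1,-0.2,-2],[0,0.05,-0.1,-1],[0,0,0,0]]'; python3 w.py 4 110 | grep -v rotor_axis; python3 -c "
import caps;caps.run()"
```

```text
time: 8.45
eef_pos: [0.6014, 0.0298, 0.2073]
tcp_rot: [[0.0, -0.345, 0.939], [-0.0, 0.939, 0.345], [-1.0, -0.0, 0.0]]
force: [0.3, -1.2, 0.3]
gripper_width: 0.0
8.45 [0.6014 0.0298 0.2073] zyaw 20.19526211264996 [-0.0113  0.4494  1.4137 -0.      1.2784 -0.3638] [ 0.2707 -1.2434  0.2798]
top tube_blue1 0.57 [ 0.6138 -0.1   ] r 0.07200309009165239 ang -72.15165191363792
top tube_blue1 0.37 [0.5618 0.0472] r 0.0841607522514534 ang 110.80607097579299
top lid_catch 0.88 [0.5377 0.1347] r 0.1747771970652999 ang 108.01303843229773
side tube_yellow 0.61 [ 0.6639 -0.0155] r 0.07397034419264166 ang 12.498573665687625
side tube_blue1 0.66 [ 0.6644 -0.0164] r 0.07428655271151287 ang 11.722922760481204
side tube_blue1 0.46 [ 0.5144 -0.0443] r 0.07832228064562263 ang -170.60127883331916
side tube_blue1 0.41 [0.5614 0.0491] r 0.08616386595263588 ang 110.61937905042907
side lid_catch 0.77 [0.5427 0.1344] r 0.17299108934643714 ang 106.4631939876186
finger rel to blue1 arm: r 0.05427841300958123 t -0.030092722579934367
[[-0.0004 -0.3022  0.9533 -0.1265]
 [-0.0003 -0.9533 -0.3022  0.0752]
 [ 1.     -0.0004  0.0003 -0.0011]
 [ 0.      0.      0.      1.    ]]
tube_blue1 0.86 [194.7 260.3] [0.5644 0.0405] r 0.0770 ang 110.8
rotor_axis 0.17 [194.5 262.1] [0.5645 0.0398] r 0.0763 ang 110.9
```

View pics/wrist4.png

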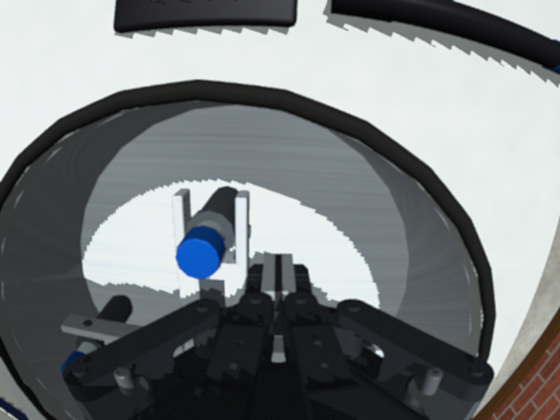

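The arm is in contact and turning: blue1 is now at about 110.7°, as predicted. It has about 86.5° to go.

```bash
python3 -m creep '[[0,0.05,-0.1,-1],[0,0.1,-0.2,-2],[0,0.147,-0.292,-3],[0,0.147,-0.292,-3],[0,0.147,-0.292,-3],[0,0.147,-0.292,-3],[0,0.147,-0.292,-3],[0,0.147,-0.292,-3],[0,0.147,-0.292,-3],[0,0.147,-0.292,-3],[0,0.147,-0.292,-3],[0,0.147,-0.292,-3],[0,0.147,-0.292,-3],[0,0.147,-0.292,-3],[0,0.1,-0.2,-2],[0,0.05,-0.1,-1],[0,0,0,0]]'; python3 w.py 5 152 | grep -v rotor_axis; python3 -c "
import caps;caps.run()"
```

```text
time: 10.95
eef_pos: [0.5576, 0.0196, 0.2074]
tcp_rot: [[0.0, -0.884, 0.467], [-0.0, 0.467, 0.884], [-1.0, -0.0, 0.0]]
force: [-0.2, 0.2, -0.2]
gripper_width: -0.0
10.95 [0.5576 0.0196 0.2074] zyaw 62.188291506458064 [-0.0305  0.3534  1.5482 -0.      1.2399 -1.1159] [-0.1867  0.1686 -0.1823]
top tube_yellow 0.57 [0.6308 0.0416] r 0.0828890786542549 ang 61.88318666194129
top tube_blue1 0.65 [0.5734 0.0455] r 0.0791100890817241 ang 103.34434822039469
top tube_blue1 0.62 [ 0.6569 -0.0676] r 0.07452439823464593 ang -28.94853781177059
top tube_blue1 0.52 [ 0.5517 -0.1077] r 0.08604765586701063 ang -117.67904546541533
top lid_catch 0.75 [0.5391 0.1288] r 0.16874340453781098 ang 108.14842506842429
side tube_yellow 0.66 [0.6273 0.038 ] r 0.07809184891141462 ang 62.912329099708764
side tube_blue1 0.67 [0.5209 0.0096] r 0.08186213780225562 ang 149.8431676562778
side tube_blue1 0.5 [ 0.656  -0.0666] r 0.07324643380980281 ang -28.64204013030557
side lid_catch 0.6 [0.5402 0.1322] r 0.1715727998603374 ang 107.46540207003409
finger rel to blue1 arm: r 0.0540522638065998 t -0.02910981331783603
[[ 0.0001 -0.3022  0.9532 -0.1265]
 [-0.0003 -0.9532 -0.3022  0.0764]
 [ 1.     -0.0003 -0.0002 -0.0021]
 [ 0.      0.      0.      1.    ]]
tube_blue1 0.69 [194.4 257.6] [0.5205 0.0029] r 0.0791 ang 154.2
lid_catch 0.64 [525.8 149.2] [0.5394 0.1316] r 0.1713 ang 107.8
```

```bash
python3 -m creep '[[0,0.05,-0.1,-1],[0,0.1,-0.2,-2],[0,0.147,-0.292,-3],[0,0.147,-0.292,-3],[0,0.147,-0.292,-3],[0,0.147,-0.292,-3],[0,0.147,-0.292,-3],[0,0.147,-0.292,-3],[0,0.147,-0.292,-3],[0,0.147,-0.292,-3],[0,0.147,-0.292,-3],[0,0.147,-0.292,-3],[0,0.147,-0.292,-3],[0,0.147,-0.292,-3],[0,0.1,-0.2,-2],[0,0.05,-0.1,-1],[0,0,0,0]]'; python3 w.py 6 194 | grep -v rotor_axis; python3 -c "
import caps;caps.run()"
```

```text
time: 13.45
eef_pos: [0.5319, -0.0173, 0.2073]
tcp_rot: [[0.0, -0.97, -0.245], [-0.0, -0.245, 0.97], [-1.0, -0.0, -0.0]]
force: [0.2, -0.3, -1.5]
gripper_width: -0.0001
13.45 [ 0.5319 -0.0173  0.2073] zyaw 104.18341386944836 [-0.1013  0.2978  1.6223 -0.0001  1.2214 -1.9196] [ 0.2017 -0.2969 -1.4972]
top tube_yellow 0.5 [0.5665 0.0457] r 0.08121357897391503 ang 108.10616491131358
top tube_blue1 0.64 [ 0.6721 -0.0093] r 0.0834092259528896 ang 15.401404758924507
top tube_blue1 0.57 [ 0.6089 -0.107 ] r 0.0774063185354156 ang -77.15871571344834
top lid_catch 0.91 [0.5383 0.1368] r 0.1765840208149374 ang 107.61036338490086
side tube_yellow 0.67 [0.566  0.0408] r 0.0767013349047083 ang 109.57576707713433
side tube_blue1 0.68 [ 0.6081 -0.1059] r 0.07622861253859531 ang -77.59246953729787
side tube_blue1 0.43 [ 0.6654 -0.0054] r 0.07814085599151929 ang 19.48840926050321
side tube_blue1 0.23 [ 0.6378 -0.1788] r 0.15437786437108572 ang -72.63920434000906
side lid_catch 0.88 [0.5409 0.1369] r 0.17584032478329634 ang 106.77817474584376
finger rel to blue1 arm: r 0.05454275830153514 t -0.028235774951294236
[[ 0.0006 -0.302   0.9533 -0.1265]
 [-0.0003 -0.9533 -0.302   0.078 ]
 [ 1.     -0.0001 -0.0007 -0.002 ]
 [ 0.      0.      0.      1.    ]]
tube_blue1 0.73 [189.4 256. ] [ 0.5138 -0.0569] r 0.0819 ang -162.0
lid_catch 0.74 [531.4 357.8] [0.5373 0.1278] r 0.1683 ang 108.8
rotor_axis 0.65 [251.4 228.5] [ 0.4977 -0.0373] r 0.0941 ang -176.5
```

Yellow is within a few degrees of the front. I'll back off, lift out and measure without the hand in view.

```bash
python3 -m creep '[[0,0,0.3,0],[0,0,0.5,0],[-2,0,0,0],[-4,0,0,0],[-4,0,0,0],[-4,0,0,0],[0,4,0,0],[0,4,0,0],[0,4,0,0],[0,4,0,0],[0,4,0,0],[0,0,0,0]]'
cat > fin.py <<'E'
from h import *
from scipy import ndimage as nd
import sys
np.set_printoptions(precision=4,suppress=True)
for c in("top","side"):
    p=imaging.grab_frame(c);save(p,c+sys.argv[1]+".png");hsv=cv2.cvtColor(p["pixels"],cv2.COLOR_RGB2HSV)
    for nm,lo,hi in(("y",(22,130,80),(36,255,255)),("b",(100,150,60),(125,255,255))):
        L,n=nd.label(cv2.inRange(hsv,lo,hi))
        for i in range(1,n+1):
            r,q=np.where(L==i)
            if len(r)<12: continue
            w=at_z(p,(q.mean(),r.mean()),.227)[:2];v=w-[.5917,-.0315]
            if np.hypot(*v)<.11: print(c,nm,len(r),w,"r %.3f ang %.1f"%(np.hypot(*v),np.degrees(np.arctan2(v[1],v[0]))))
    for n,z in(("tube_yellow",.231),("front_place",.231),("lid_catch",.236),("rotor_axis",.231),("lid_hinge",.236),("rotor_hub",.201)):
        for d in models.place_of(n,p)[:1]: print(c,n,d["score"],np.array(d["pixel"]),at_z(p,d["pixel"],z)[:2])
E
python3 fin.py 7; python3 -c "
import cv2,numpy as np
cv2.imwrite('pics/m7.png',np.hstack([cv2.resize(cv2.imread('pics/top7.png')[110:270,250:450],(400,320),interpolation=cv2.INTER_CUBIC),cv2.resize(cv2.imread('pics/side7.png')[60:220,170:370],(400,320))]))"
```

```text
time: 15.45
eef_pos: [0.3334, -0.0586, 0.348]
tcp_rot: [[0.002, -0.97, -0.244], [-0.001, -0.244, 0.97], [-1.0, -0.002, -0.001]]
force: [-0.6, 0.5, 0.2]
gripper_width: 0.0002
top y 51 [0.5681 0.0459] r 0.081 ang 107.0
top b 46 [ 0.6661 -0.0103] r 0.077 ang 15.9
top b 48 [ 0.6106 -0.1079] r 0.079 ang -76.1
top b 45 [ 0.5133 -0.0524] r 0.081 ang -165.1
top tube_yellow 0.58 [316.5 204.2] [0.5656 0.048 ]
top front_place 0.79 [317.3 201.4] [0.5715 0.0463]
top lid_catch 0.57 [277.  218.7] [0.5345 0.1311]
top rotor_axis 0.85 [353.7 192.5] [ 0.5906 -0.0306]
top lid_hinge 0.6 [430.3 170.2] [ 0.6378 -0.1915]
top rotor_hub 0.58 [350.9 192.2] [ 0.5942 -0.0287]
side y 75 [0.5695 0.0496] r 0.084 ang 105.3
side b 24 [ 0.6121 -0.1102] r 0.081 ang -75.4
side b 28 [ 0.5138 -0.0542] r 0.081 ang -163.7
side b 31 [ 0.6687 -0.012 ] r 0.079 ang 14.2
side tube_yellow 0.55 [269.1 151.5] [0.5652 0.0471]
side front_place 0.93 [264.4 152.5] [0.5733 0.0504]
side lid_catch 0.67 [280.9 183.3] [0.5402 0.1324]
side rotor_axis 0.63 [259.9 125.8] [ 0.5879 -0.0281]
side lid_hinge 0.92 [240.3  83.4] [ 0.6416 -0.1704]
side rotor_hub 0.68 [260.5 136.7] [ 0.5881 -0.0338]
```

View pics/m7.png

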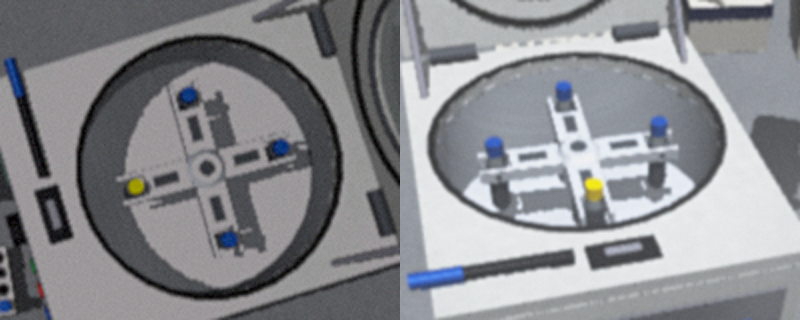

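```bash
python3 - <<'E'
from h import *
from scipy import ndimage as nd
np.set_printoptions(precision=4,suppress=True)
for c,cen in(("top",(277,216)),("side",(281,183.5))):
    for k in range(2):
        p=imaging.grab_frame(c);g=cv2.cvtColor(p["pixels"],cv2.COLOR_RGB2GRAY)
        L,n=nd.label(g<75);best=None
        for i in range(1,n+1):
            r,q=np.where(L==i)
            if len(r)<30: continue
            hull=cv2.convexHull(np.stack([q,r],1).astype(np.int32))
            if cv2.pointPolygonTest(hull,(float(cen[0]),float(cen[1])),False)>=0 and (best is None or len(r)<best[0]): best=(len(r),hull)
        m=np.zeros_like(g);cv2.fillPoly(m,[best[1]],1);r,q=np.where(m)
        W=np.array([at_z(p,(a,b),.236)[:2] for a,b in zip(q,r)]);C=W.mean(0)
        box=cv2.minAreaRect((W*1000).astype(np.float32))
        for A in([.5895,-.0312],[.5910,-.0317],[.5903,-.0315]):
            v=C-A;print(c,best[0],C,"r %.4f ang %.2f"%(np.hypot(*v),np.degrees(np.arctan2(v[1],v[0]))),box[1:])
E
```

```text
top 261 [0.5386 0.1323] r 0.1712 ang 107.31 ((59.078269958496094, 25.91356086730957), 16.931861877441406)
top 261 [0.5386 0.1323] r 0.1722 ang 107.73 ((59.078269958496094, 25.91356086730957), 16.931861877441406)
top 261 [0.5386 0.1323] r 0.1718 ang 107.53 ((59.078269958496094, 25.91356086730957), 16.931861877441406)
top 259 [0.5385 0.1322] r 0.1712 ang 107.32 ((59.078514099121094, 25.705402374267578), 16.853830337524414)
top 259 [0.5385 0.1322] r 0.1721 ang 107.75 ((59.078514099121094, 25.705402374267578), 16.853830337524414)
top 259 [0.5385 0.1322] r 0.1717 ang 107.55 ((59.078514099121094, 25.705402374267578), 16.853830337524414)
side 192 [0.5401 0.138 ] r 0.1763 ang 106.27 ((55.55204772949219, 23.921586990356445), 16.814437866210938)
side 192 [0.5401 0.138 ] r 0.1772 ang 106.69 ((55.55204772949219, 23.921586990356445), 16.814437866210938)
side 192 [0.5401 0.138 ] r 0.1768 ang 106.49 ((55.55204772949219, 23.921586990356445), 16.814437866210938)
side 178 [0.5401 0.1381] r 0.1764 ang 106.25 ((55.35921096801758, 23.93720245361328), 17.58139991760254)
side 178 [0.5401 0.1381] r 0.1773 ang 106.67 ((55.35921096801758, 23.93720245361328), 17.58139991760254)
side 178 [0.5401 0.1381] r 0.1769 ang 106.48 ((55.35921096801758, 23.93720245361328), 17.58139991760254)
```

The two camera checks put the yellow tube at 105.3° and the front at about 107.0°, so about 1.8° is left. I'll go back along the same path and nudge it.

```bash
python3 -m creep '[[0,-4,0,0],[0,-4,0,0],[0,-4,0,0],[0,-4,0,0],[0,-4,0,0],[4,0,0,0],[4,0,0,0],[3,0,0,0],[2,0,0,0],[1,0,0,0],[0,0,-0.3,0],[0,0,-0.3,0],[0,0,-0.2,0],[0,0.05,-0.1,-1],[0,0.04,-0.08,-0.8],[0,0,0,0],[0,0,0.3,0],[0,0,0.5,0],[0,0,0,0]]'
python3 -m creep '[[-2,0,0,0],[-4,0,0,0],[-4,0,0,0],[-4,0,0,0],[0,4,0,0],[0,4,0,0],[0,4,0,0],[0,4,0,0],[0,4,0,0],[0,0,0,0]]'
python3 fin.py 8 | grep -E " [yb] "; python3 - <<'E'
import cv2,numpy as np
cv2.imwrite('pics/m8.png',np.hstack([cv2.resize(cv2.imread('pics/top8.png')[80:330,200:450],(400,400)),cv2.resize(cv2.imread('pics/side8.png')[60:380,130:450],(400,400))]))
E
```

```text
time: 18.25
eef_pos: [0.5292, -0.0108, 0.2073]
tcp_rot: [[-0.0, -0.961, -0.276], [0.0, -0.276, 0.961], [-1.0, 0.0, 0.0]]
force: [-0.7, -0.7, -0.6]
gripper_width: 0.0001
time: 19.25
eef_pos: [0.3345, -0.0669, 0.348]
tcp_rot: [[0.002, -0.962, -0.274], [-0.001, -0.274, 0.962], [-1.0, -0.002, -0.002]]
force: [0.6, 0.8, -0.6]
gripper_width: -0.0003
top y 52 [0.5655 0.0449] r 0.081 ang 109.0
top b 48 [ 0.6652 -0.0077] r 0.077 ang 17.9
top b 47 [ 0.6132 -0.1072] r 0.079 ang -74.1
top b 49 [ 0.5137 -0.0549] r 0.081 ang -163.3
side y 77 [0.5673 0.0482] r 0.083 ang 107.0
side b 24 [ 0.6151 -0.1088] r 0.081 ang -73.2
side b 28 [ 0.5146 -0.057 ] r 0.081 ang -161.7
side b 33 [ 0.6675 -0.0093] r 0.079 ang 16.3
```

View pics/m8.png

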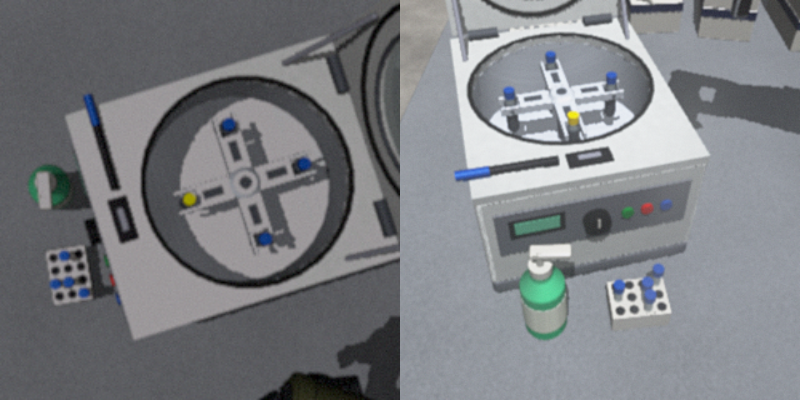

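```bash
python3 -c "
from plant import order;print(order.hand_in())"
```

```text
the job is handed in; nothing more can be done
None
```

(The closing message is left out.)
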